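# Find, tighten and mark the loose clamp nut

## Robot

A 6-joint arm with a two-finger parallel gripper is mounted at the origin on a cart in front of the work surface, level with it; the furniture and walls round the work are solid. World frame = base frame: x ahead of the robot, y to its left, z up, the work surface at z = 0. Lengths are in m, angles in rad, forces in N, time in s.
With the tool pointing down it reaches from about 0.375 to 0.9 m from the base axis. Payload 3.1 kg.
Tool frame: the origin (TCP) lies midway between the tips of the shut fingers; the grasp point (between the pads) lies 19 mm behind it (manip.grasp_offset is the distance from the TCP to the grasp point, in m); z points along the fingers, y is the line along which they close (so a half turn about z gives the same grasp; the last joint's range is limited). The gripper opens to 85 mm and grips with 20 to 120 N. Pads are 22 mm wide; open, the fingers measure 114 mm over their backs; the gripper's body (76 mm by 85 mm) begins 54 mm behind the grasp point. The pads swing forward as they close: fully open they stand 13 mm farther back than shut.
Start: joints at [1.014, 0.527, 1.433, -0, 1.181, -0.178], TCP at [0.231, 0.581, 0.231] pointing down, gripper open.
Joint ranges: [-3.08, 3.08], [-0.75, 2.2], [0.22, 2.44], [-1.43, 4.57], [0, 2.65], [-2.85, 2.85]. Speed limits (rad/s): [2.79, 2.79, 3.14, 3.14, 3.14, 3.14].

## Interface

Orientations are given as a unit quaternion [x, y, z, w].
In Python, from station import sensors, cams, order, manip gives the robot as it stands.
- The arm moves only by the tool move_arm, never from a script. Its argument "targets" is a list of rows, each an object of numbers: "dx", "dy", "dz": the shift along the world's x, y, z normalised to -1 to 1, where 1 is 25 mm; "rx", "ry", "rz": the turn, a rotation vector about the world's x, y, z normalised to -1 to 1, where 1 is 30 degrees. A call has exactly 10 rows; each row shifts and turns the commanded pose from where the row before left it; what a row does not reach is not made up. A row lasts 1/8 s, in which the tool goes at most 62.5 mm and 10.7 degrees, less where a joint would pass 70% of its speed; a pose out of reach is approached as far as the arm can. A call with a number of a shift or a turn outside -1 to 1 is refused whole. A call with a gripper value outside its range is refused whole. "claw" is the opening in per cent of the stroke, from 0 (shut) to 100 (fully open), set as the call begins (left out, the last holds). The fingers move at their own pace and stop on an object; "newtons" is the grip in N (left out, the last holds). Time passes only in rows, so rows that do not move let the fingers close, or fill a call up. It gives the time, the measured TCP pose, the force, the opening and the grip force at its end, in the units of the state.
- sensors.sense(): the state, without advancing time (a new reading comes with each control period).
- cams.snapshot(name): name is "side" or "top"; returns the picture (480x640x3 uint8, red, green, blue); there is no depth.
- cams.camera_model(name): a dict with "fx", "fy", "cx", "cy" (pixels), "extrinsics" (4x4, takes a point from world to camera coordinates). Camera axes: x right, y down, z forward; pixel columns grow to the right and rows downward; lengths in m; the calibration is good to about 2 mm. A picture is of the moment at which its call begins. camera_model takes no time and is no camera call.
- order.sign_off(): hands the job in; it is judged then, once.
The state is a dict: "t": time; "q": joint angles; "qd": joint speeds; "tau": joint torques, N m; "tcp_pos": TCP position; "tool_rot": TCP orientation; "force": force on the tool from outside, world axes, zero at the start; "ft_torque": the same for the moment, N m; "finger_gap": opening from 0.0 (shut) to 1.0 (fully open); "gripper_force": force on a finger pad.
Only numpy, scipy, OpenCV 4.12 (cv2) and the standard library are available. Lean on these libraries where they do the work, as an engineer would, in place of code of your own. Each camera call takes 0.05 s, during which the arm holds its last target. There are 200 camera calls.

## Task

One of the three thumb nuts on the blue post clamps has worked loose: feel for it by gently turning the nuts clockwise, without forcing the two tight ones round. Turn the loose nut clockwise until it comes up firmly against its stop, without over-tightening it, and then move the orange marker pin from its grey stand into the hole of that same clamp, fully down. Leave the bottle, the sensor head and the clamping fork where they are.

Things in the scene. Friction and masses are not known exactly. Their poses are not given: they have to be found in the camera images.
- clamp_a: A post clamp bolted to the table: blue plate 92 x 44 x 24 mm, long side along its x. Origin: centre of its underside, on the table. A thumb nut stands on it at x = +25 mm (y 0); a round marker hole 15 mm wide, 18 mm deep opens in its top at x = -25 mm. The grip bar points roughly across the plate. The three clamps look alike and stand in any order.
- bar_a (a point): Middle of the grip bar of the black thumb nut on clamp_a: on the nut's turning axis (vertical), 46 mm above the table. x runs along the bar. The bar is 46 mm long, 10 mm thick, 22 mm high (from 35 to 57 mm above the table), with a white line along its top; under it a round hub 26 mm wide and a steel washer 38 mm wide. Pinch the bar across its 10 mm and turn about the axis.
- nut_a (a joint): Angle of the thumb nut of clamp_a on its stud, rad; it grows as the nut is turned clockwise (tightened, seen from above). The zero is arbitrary: the reading alone does not tell whether the nut is tight. A loose nut turns at about 0.08 N m and, tightened 0.4 to 0.95 rad, comes up against a firm stop: then it is fully home. A sound nut does not turn on its stud at all.
- stud_a (a joint): Angle of the stud and steel washer under the nut of clamp_a, rad, 0 at the start. It stands still unless the nut, tight or run home, is forced with more than 0.8 N m either way: then the stud turns in its thread and is spoiled. Feeling with up to 0.6 N m is safe.
- hole_a (a point): Centre of the mouth of the marker hole of clamp_a, 24 mm above the table; the hole is 15 mm wide and 18 mm deep.
- floor_a (a point): Centre of the bottom of that hole of clamp_a, 6 mm above the table.
- clamp_b: A post clamp bolted to the table: blue plate 92 x 44 x 24 mm, long side along its x. Origin: centre of its underside, on the table. A thumb nut stands on it at x = +25 mm (y 0); a round marker hole 15 mm wide, 18 mm deep opens in its top at x = -25 mm. The grip bar points roughly across the plate. The three clamps look alike and stand in any order.
- bar_b (a point): Middle of the grip bar of the black thumb nut on clamp_b: on the nut's turning axis (vertical), 46 mm above the table. x runs along the bar. The bar is 46 mm long, 10 mm thick, 22 mm high (from 35 to 57 mm above the table), with a white line along its top; under it a round hub 26 mm wide and a steel washer 38 mm wide. Pinch the bar across its 10 mm and turn about the axis.
- nut_b (a joint): Angle of the thumb nut of clamp_b on its stud, rad; it grows as the nut is turned clockwise (tightened, seen from above). The zero is arbitrary: the reading alone does not tell whether the nut is tight. A loose nut turns at about 0.08 N m and, tightened 0.4 to 0.95 rad, comes up against a firm stop: then it is fully home. A sound nut does not turn on its stud at all.
- stud_b (a joint): Angle of the stud and steel washer under the nut of clamp_b, rad, 0 at the start. It stands still unless the nut, tight or run home, is forced with more than 0.8 N m either way: then the stud turns in its thread and is spoiled. Feeling with up to 0.6 N m is safe.
- hole_b (a point): Centre of the mouth of the marker hole of clamp_b, 24 mm above the table; the hole is 15 mm wide and 18 mm deep.
- floor_b (a point): Centre of the bottom of that hole of clamp_b, 6 mm above the table.
- clamp_c: A post clamp bolted to the table: blue plate 92 x 44 x 24 mm, long side along its x. Origin: centre of its underside, on the table. A thumb nut stands on it at x = +25 mm (y 0); a round marker hole 15 mm wide, 18 mm deep opens in its top at x = -25 mm. The grip bar points roughly across the plate. The three clamps look alike and stand in any order.
- bar_c (a point): Middle of the grip bar of the black thumb nut on clamp_c: on the nut's turning axis (vertical), 46 mm above the table. x runs along the bar. The bar is 46 mm long, 10 mm thick, 22 mm high (from 35 to 57 mm above the table), with a white line along its top; under it a round hub 26 mm wide and a steel washer 38 mm wide. Pinch the bar across its 10 mm and turn about the axis.
- nut_c (a joint): Angle of the thumb nut of clamp_c on its stud, rad; it grows as the nut is turned clockwise (tightened, seen from above). The zero is arbitrary: the reading alone does not tell whether the nut is tight. A loose nut turns at about 0.08 N m and, tightened 0.4 to 0.95 rad, comes up against a firm stop: then it is fully home. A sound nut does not turn on its stud at all.
- stud_c (a joint): Angle of the stud and steel washer under the nut of clamp_c, rad, 0 at the start. It stands still unless the nut, tight or run home, is forced with more than 0.8 N m either way: then the stud turns in its thread and is spoiled. Feeling with up to 0.6 N m is safe.
- hole_c (a point): Centre of the mouth of the marker hole of clamp_c, 24 mm above the table; the hole is 15 mm wide and 18 mm deep.
- floor_c (a point): Centre of the bottom of that hole of clamp_c, 6 mm above the table.
- pin_stand: Grey block 54 x 54 x 24 mm, fixed to the table, with a hole 15 mm wide, 18 mm deep in its middle in which the marker pin stands. Origin: centre of its underside.
- marker_pin: Orange marker pin, loose, upright, 62 mm tall: shank 12 mm thick with a bevelled foot (0 to 31 mm), a collar 21 mm wide (31 to 34 mm), above it a square grip 14 x 14 mm (34 to 62 mm; its sides along x and y). Origin: centre of its foot; z up. At the start its foot is 6 mm above the table. Seated in a hole it may lean a little.
- pin_foot (a point): Centre of the foot of the marker pin (same as its origin).
- vial: Amber bottle 30 mm wide, 77 mm tall, bystander. Origin: centre of its underside.
- meter_head: Black round sensor head 31 mm wide, 13 mm high, bystander. Origin: centre of its underside.
- fork: Light grey slotted clamping fork 25 x 58 x 8 mm, lying flat, bystander. Origin: centre of its underside.
Not all that is in view belongs to the job. Of the things shaped like the marker_pin, the orange one is meant.

How it is judged:
On the way, in this order (a step that is already met when the one before it is completed fails the run):
1. the loose nut is turned fully home, the pin not yet in any clamp (value of joint any of nut_a, nut_b, nut_c above 0.25 rad and not (horizontal distance between pin_foot and floor_a below 0.005 m and z of pin_foot in the frame of floor_a below 0.005 m and angle between marker_pin's own z axis and vertical below 0.25 rad) and not (horizontal distance between pin_foot and floor_b below 0.005 m and z of pin_foot in the frame of floor_b below 0.005 m and angle between marker_pin's own z axis and vertical below 0.25 rad) and not (horizontal distance between pin_foot and floor_c below 0.005 m and z of pin_foot in the frame of floor_c below 0.005 m and angle between marker_pin's own z axis and vertical below 0.25 rad)), for 0.2 s.
2. the marker pin stands fully down in the hole of the clamp whose nut was loose (((value of joint nut_a above 0.25 rad and (horizontal distance between pin_foot and floor_a below 0.005 m and z of pin_foot in the frame of floor_a below 0.005 m and angle between marker_pin's own z axis and vertical below 0.25 rad)) or (value of joint nut_b above 0.25 rad and (horizontal distance between pin_foot and floor_b below 0.005 m and z of pin_foot in the frame of floor_b below 0.005 m and angle between marker_pin's own z axis and vertical below 0.25 rad)) or (value of joint nut_c above 0.25 rad and (horizontal distance between pin_foot and floor_c below 0.005 m and z of pin_foot in the frame of floor_c below 0.005 m and angle between marker_pin's own z axis and vertical below 0.25 rad)))), for 0.2 s.
At the end, for the whole second after the job is handed in: the loose nut is within 0.06 rad of its stop, and the marker pin stands at rest in the hole of the same clamp: its foot within 5 mm of the hole's bottom in height and 5 mm sideways, leaning less than 0.25 rad (((value of joint nut_a above 0.25 rad and (horizontal distance between pin_foot and floor_a below 0.005 m and z of pin_foot in the frame of floor_a below 0.005 m and angle between marker_pin's own z axis and vertical below 0.25 rad)) or (value of joint nut_b above 0.25 rad and (horizontal distance between pin_foot and floor_b below 0.005 m and z of pin_foot in the frame of floor_b below 0.005 m and angle between marker_pin's own z axis and vertical below 0.25 rad)) or (value of joint nut_c above 0.25 rad and (horizontal distance between pin_foot and floor_c below 0.005 m and z of pin_foot in the frame of floor_c below 0.005 m and angle between marker_pin's own z axis and vertical below 0.25 rad))) and linear speed of marker_pin below 0.02 m/s); the robot touches nothing.
It fails at once if a stud is forced round by more than 0.12 rad (a tight nut, or one run home, was over-torqued) (value of joint any of stud_a, stud_b, stud_c above 0.12 rad or value of joint any of stud_a, stud_b, stud_c below -0.12 rad).
It fails at once if the bottle, the sensor head or the clamping fork is shifted by more than 3 cm (distance of any of vial, meter_head, fork from where it was at the start of the episode above 0.03 m).
It also fails if it takes over 72 s, if anything falls off the work surface, if the arm or the gripper's body presses on something with over 40 N, if the wrist force passes 120 N, or if a joint passes its speed limit or range.

## Working session

There is one attempt and no reset: what is moved stays moved. The work goes in short steps, Python scripts to look and compute and a tool call to move; the robot and the scene stay as the last step left them, time stands still between calls to the robot, and variables do not carry over. Pictures are saved under pics/ and viewed, at most 10 in all, crops included, and the job is handed in when it is done.

Besides the shell and the picture viewer there is one more tool, called after ">>>" by a JSON object that holds its "api" and its "payload", one argument or row to a line. move_arm: Moves the arm, as the interface text tells. Scaled input: -1 to 1 covers 25 mm each way for a shift and 30 degrees each way for a turn. Its arguments: {"type":"object","properties":{"targets":{"type":"array"},"claw":{"type":"number"},"newtons":{"type":"number"}},"required":["targets"]}

```bash
ls; mkdir -p pics
python3 - <<'E'
from station import sensors,cams,order,manip
import cv2,numpy as np
print(sensors.sense(), manip.grasp_offset)
for n in("top","side"):
    im=cams.snapshot(n); cv2.imwrite(f"pics/{n}0.png",im[:,:,::-1]); m=cams.camera_model(n); print(n,{k:np.round(v,3).tolist() for k,v in m.items()})
E
```

```text
pics
{'t': 0.0, 'q': array([ 1.01447129e+00,  5.28438515e-01,  1.43393143e+00, -2.37466822e-05,
        1.18138330e+00, -1.78547189e-01]), 'qd': array([ 4.89023089e-04, -2.32457760e-03, -6.22963997e-05,  5.10974478e-05,
       -6.64552651e-04,  1.70965420e-04]), 'tau': array([ 8.77879065e-04, -4.42352486e+01, -1.78025651e+01, -5.15390252e-05,
        8.40128108e-03, -4.48415491e-06]), 'tcp_pos': array([0.23015099, 0.58029925, 0.23034134]), 'tool_rot': array([ 1.87763149e-01,  9.82213741e-01, -1.01213422e-03, -3.77822339e-04]), 'force': array([ 0.70291919,  0.60028837, -0.21281843]), 'ft_torque': array([ 0.0144706 , -0.03245226,  0.00419632]), 'gripper_force': 0.0, 'finger_gap': 0.9993673585355715} 0.0187
top {'fx': 557.01, 'fy': 557.01, 'cx': 321.372, 'cy': 240.039, 'extrinsics': [[0.013, -1.0, -0.019, -0.109], [-0.994, -0.011, -0.111, 0.521], [0.11, 0.02, -0.994, 1.221], [0.0, 0.0, 0.0, 1.0]]}
side {'fx': 441.327, 'fy': 441.327, 'cx': 319.542, 'cy': 238.529, 'extrinsics': [[0.532, -0.846, -0.004, -0.38], [-0.453, -0.281, -0.846, 0.252], [0.715, 0.452, -0.533, 0.618], [0.0, 0.0, 0.0, 1.0]]}
```

View pics/top0.png

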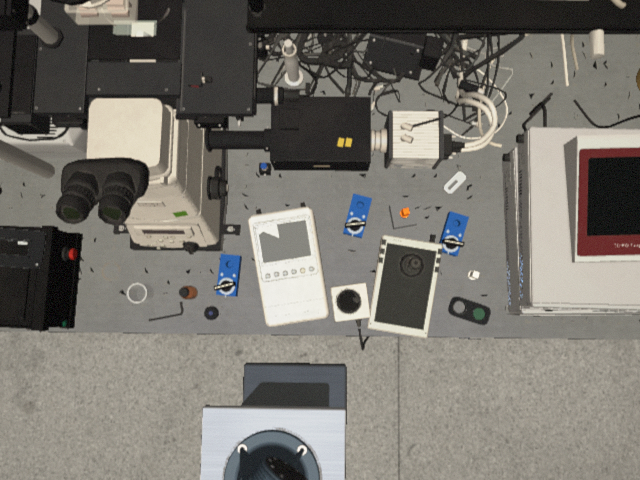

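View pics/side0.png

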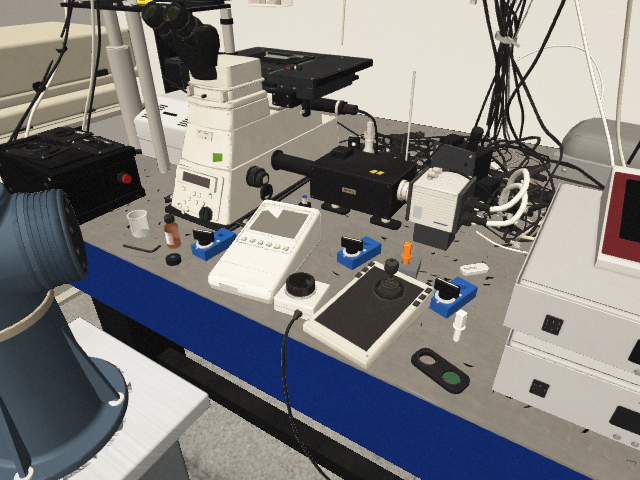

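Candidates for the pin: the orange one at top (405,212) and the white look-alike at top (473,274). I choose the orange one. The blue clamps are at top (228,275), (356,216) and (453,234). The bottle is at (188,292), the sensor head at (211,313) and the fork at (455,182).

```bash
cat > h.py <<'E'
from station import sensors,cams,order,manip
import cv2,numpy as np
def ray(n,uv,z):
    m=cams.camera_model(n); E=np.array(m["extrinsics"]); R,t=E[:3,:3],E[:3,3]
    d=R.T@np.array([(uv[0]-m["cx"])/m["fx"],(uv[1]-m["cy"])/m["fy"],1]); c=-R.T@t
    return (c+d*(z-c[2])/d[2])[:2]
def proj(n,p):
    m=cams.camera_model(n); E=np.array(m["extrinsics"]); q=E[:3,:3]@p+E[:3,3]
    return np.array([q[0]/q[2]*m["fx"]+m["cx"],q[1]/q[2]*m["fy"]+m["cy"]])
def blobs(mask,amin):
    cs,_=cv2.findContours(mask.astype(np.uint8),cv2.RETR_EXTERNAL,cv2.CHAIN_APPROX_NONE)
    return [c for c in cs if cv2.contourArea(c)>=amin]
E
python3 - <<'E'
from h import *
im=cv2.imread("pics/top0.png"); hsv=cv2.cvtColor(im,cv2.COLOR_BGR2HSV)
blue=cv2.inRange(hsv,(100,130,60),(125,255,255)); blue=cv2.morphologyEx(blue,cv2.MORPH_CLOSE,np.ones((9,9)))
for c in blobs(blue,300):
    b=cv2.boxPoints(cv2.minAreaRect(c)); w=np.array([ray("top",p,.024) for p in b]); 
    e=[w[1]-w[0],w[2]-w[1]]; e=max(e,key=np.linalg.norm); print("clamp",np.round(w.mean(0),3),"px",b.mean(0),"len",[round(np.linalg.norm(w[i+1]-w[i]),3) for i in(0,1)],"yaw",np.degrees(np.arctan2(e[1],e[0])))
    x,y,ww,hh=cv2.boundingRect(c); x-=4;y-=4;ww+=8;hh+=8
    s=im[y:y+hh,x:x+ww]; wm=cv2.inRange(cv2.cvtColor(s,cv2.COLOR_BGR2HSV),(0,0,150),(180,80,255))
    for k in blobs(wm,0):
        if len(k)<3: continue
        pts=np.array([ray("top",p[0]+[x,y],.057) for p in k]); mu=pts.mean(0); v=np.linalg.svd(pts-mu)[2][0]
        print("   line",len(k),np.round(mu,3),"px",k[:,0].mean(0)+[x,y],"yaw",np.degrees(np.arctan2(v[1],v[0])),"ext",np.ptp((pts-mu)@v))
o=cv2.inRange(hsv,(5,170,150),(22,255,255))
for c in blobs(o,10): p=c[:,0].mean(0); print("orange",p,cv2.contourArea(c),ray("top",p,.068))
for n,p,z in(("vial",(188,292),.07),("head",(211,313),.013),("fork",(455,182),.008),("joystick",(411,264),.08),("white",(473,274),.06)): print(n,ray("top",p,z))
a=np.hstack([cv2.resize(im[y-45:y+45,x-45:x+45],(266,266),interpolation=2) for x,y in((228,275),(356,216),(440,220))]); cv2.imwrite("pics/crop.png",a)
E
```

```text
clamp [0.442 0.106] px [228.17578 274.75595] len [np.float64(0.09), np.float64(0.046)] yaw -4.820427177135699
   line 37 [0.404 0.101] px [227.05405405 291.37837838] yaw 112.36630488464398 ext 0.03347031195257405
   line 35 [0.417 0.109] px [223.25714286 285.31428571] yaw 104.87509391091037 ext 0.038442204739560545
   line 30 [0.429 0.106] px [225.1        279.96666667] yaw -77.78535460140827 ext 0.029401432920266334
   line 8 [0.44  0.087] px [234. 275.] yaw -127.9288792896412 ext 0.006199048868431358
   line 6 [0.442 0.114] px [221.5 274. ] yaw -177.38152444034674 ext 0.00443418774448381
clamp [ 0.55  -0.399] px [453.79297 229.20383] len [np.float64(0.074), np.float64(0.046)] yaw -16.723606695820422
   line 55 [ 0.505 -0.371] px [444.69090909 247.8       ] yaw -98.30516297290525 ext 0.04643348979298231
   line 36 [ 0.518 -0.391] px [453.5        241.83333333] yaw -100.0744065323628 ext 0.037646578912069045
   line 27 [ 0.528 -0.387] px [451.7037037  237.07407407] yaw -99.8400870981727 ext 0.028790008669743912
   line 6 [ 0.533 -0.404] px [459.33333333 235.        ] yaw 173.05333872
[... 298 characters left out ...]
0.48571429] yaw 98.60861072505415 ext 0.03347569198804366
   line 33 [ 0.556 -0.177] px [355.24242424 223.24242424] yaw 96.49040215753912 ext 0.03535279130225704
   line 26 [ 0.566 -0.174] px [354.         218.96153846] yaw -84.11937345380369 ext 0.026629933485598393
   line 6 [ 0.573 -0.194] px [363.33333333 216.        ] yaw 178.91421507448774 ext 0.004503545733197573
   line 6 [ 0.579 -0.168] px [351.33333333 213.        ] yaw 179.66985681240658 ext 0.0044824632970998455
orange [404.42307692 212.15384615] 56.0 [ 0.5803783  -0.28293516]
vial [0.40143777 0.18254498]
head [0.35602071 0.14357705]
fork [ 0.66133473 -0.40661097]
joystick [ 0.46678393 -0.29498652]
white [ 0.44814959 -0.43107906]
```

View pics/crop.png

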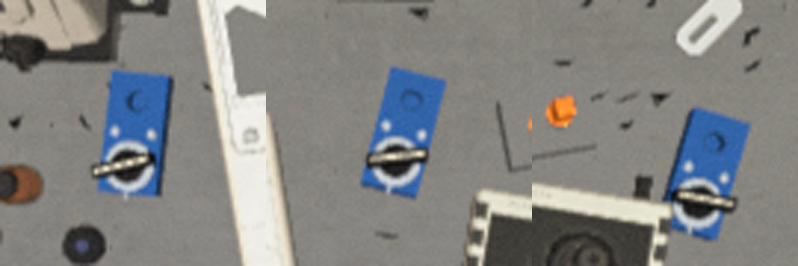

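The crop shows the three clamps, with the nuts at their near ends, the white lines and the orange pin with its square top. Before I move, I check the heights of the obstacles along the path.

Run:
```python
from h import *
def tri(a,b):
    P=[]
    for n,uv in(("top",a),("side",b)):
        m=cams.camera_model(n);E=np.array(m["extrinsics"]);K=np.array([[m["fx"],0,m["cx"]],[0,m["fy"],m["cy"]],[0,0,1]]);P.append(K@E[:3])
    x=cv2.triangulatePoints(P[0],P[1],np.float64(a),np.float64(b))[:,0]; return np.round(x[:3]/x[3],3)
print("eyepiece",tri((115,210),(203,78)),"boxknob",tri((73,254),(126,180)),"joystick",tri((411,262),(391,266)),"whitebox corner",tri((318,318),(258,300)),"tablet ul",tri((255,217),(268,202)),"camera white box corner",tri((442,162),(465,203)))
print("pin",tri((404.4,212.2),(407,246)))
```

```text
eyepiece [0.552 0.231 0.331] boxknob [0.481 0.436 0.071] joystick [ 0.472 -0.296  0.086] whitebox corner [ 0.348 -0.096  0.009] tablet ul [0.564 0.042 0.08 ] camera white box corner [ 0.677 -0.356  0.135]
pin [ 0.582 -0.285  0.063]
```

>>> {"api": "move_arm", "payload": {
  "targets": [
    {"dx":0.37,"dy":-0.94,"rz":-0.09},
    {"dx":0.37,"dy":-0.94,"rz":-0.09},
    {"dx":0.37,"dy":-0.94,"rz":-0.09},
    {"dx":0.37,"dy":-0.94,"rz":-0.09},
    {"dx":0.37,"dy":-0.94,"rz":-0.09},
    {"dx":0.37,"dy":-0.94,"rz":-0.09},
    {"dx":0.37,"dy":-0.94,"rz":-0.09},
    {"dx":0.37,"dy":-0.94,"rz":-0.09},
    {"dx":0.37,"dy":-0.94,"rz":-0.09},
    {"dx":0.37,"dy":-0.94,"rz":-0.09}
  ],
  "claw": 45,
  "newtons": 20
}}

```text
schema error: expected keys dx, dy, dz, rx, ry, rz
```

>>> {"api": "move_arm", "payload": {
  "targets": [
    {"dx":0.37,"dy":-0.94,"rz":-0.09},
    {"dx":0.37,"dy":-0.94,"rz":-0.09},
    {"dx":0.37,"dy":-0.94,"rz":-0.09},
    {"dx":0.37,"dy":-0.94,"rz":-0.09},
    {"dx":0.37,"dy":-0.94,"rz":-0.09},
    {"dx":0.37,"dy":-0.94,"rz":-0.09,"dz":-0.5},
    {"dx":0.37,"dy":-0.94,"rz":-0.09,"dz":-0.8},
    {"dx":0.37,"dy":-0.94,"rz":-0.09,"dz":-0.8},
    {"dx":0.37,"dy":-0.94,"rz":-0.09,"dz":-0.8},
    {"dx":0.37,"dy":-0.94,"rz":-0.09,"dz":-0.8}
  ]
}}

```text
schema error: expected keys dx, dy, dz, rx, ry, rz
```

All six keys are needed in each row.

>>> {"api": "move_arm", "payload": {
  "targets": [
    {"dx":0.37,"dy":-0.94,"dz":0,"rx":0,"ry":0,"rz":-0.09},
    {"dx":0.37,"dy":-0.94,"dz":0,"rx":0,"ry":0,"rz":-0.09},
    {"dx":0.37,"dy":-0.94,"dz":0,"rx":0,"ry":0,"rz":-0.09},
    {"dx":0.37,"dy":-0.94,"dz":0,"rx":0,"ry":0,"rz":-0.09},
    {"dx":0.37,"dy":-0.94,"dz":0,"rx":0,"ry":0,"rz":-0.09},
    {"dx":0.37,"dy":-0.94,"dz":0,"rx":0,"ry":0,"rz":-0.09},
    {"dx":0.37,"dy":-0.94,"dz":0,"rx":0,"ry":0,"rz":-0.09},
    {"dx":0.37,"dy":-0.94,"dz":0,"rx":0,"ry":0,"rz":-0.09},
    {"dx":0.37,"dy":-0.94,"dz":0,"rx":0,"ry":0,"rz":-0.09},
    {"dx":0.37,"dy":-0.94,"dz":0,"rx":0,"ry":0,"rz":-0.09}
  ],
  "claw": 45,
  "newtons": 20
}}

```text
t: 1.35
tcp_pos: [0.323, 0.345, 0.231]
tool_rot: [0.413, 0.911, -0.0, -0.0]
force: [0.9, 0.5, 0.2]
finger_gap: 0.451
gripper_force: 0.0
```

>>> {"api": "move_arm", "payload": {
  "targets": [
    {"dx":0.37,"dy":-0.94,"dz":0,"rx":0,"ry":0,"rz":-0.09},
    {"dx":0.37,"dy":-0.94,"dz":0,"rx":0,"ry":0,"rz":-0.09},
    {"dx":0.37,"dy":-0.94,"dz":0,"rx":0,"ry":0,"rz":-0.09},
    {"dx":0.37,"dy":-0.94,"dz":0,"rx":0,"ry":0,"rz":-0.09},
    {"dx":0.37,"dy":-0.94,"dz":0,"rx":0,"ry":0,"rz":-0.09},
    {"dx":0.37,"dy":-0.94,"dz":-0.5,"rx":0,"ry":0,"rz":-0.09},
    {"dx":0.37,"dy":-0.94,"dz":-0.8,"rx":0,"ry":0,"rz":-0.09},
    {"dx":0.37,"dy":-0.94,"dz":-0.8,"rx":0,"ry":0,"rz":-0.09},
    {"dx":0.37,"dy":-0.94,"dz":-0.8,"rx":0,"ry":0,"rz":-0.09},
    {"dx":0.37,"dy":-0.94,"dz":-0.8,"rx":0,"ry":0,"rz":-0.09}
  ]
}}

```text
t: 2.6
tcp_pos: [0.4157, 0.1102, 0.1381]
tool_rot: [0.614, 0.789, -0.0, -0.0]
force: [-0.1, 0.2, 0.0]
finger_gap: 0.447
gripper_force: 0.0
```

>>> {"api": "move_arm", "payload": {
  "targets": [
    {"dx":0.05,"dy":-0.05,"dz":-0.7,"rx":0,"ry":0,"rz":0.02},
    {"dx":0,"dy":0,"dz":-0.7,"rx":0,"ry":0,"rz":0},
    {"dx":0,"dy":0,"dz":-0.7,"rx":0,"ry":0,"rz":0},
    {"dx":0,"dy":0,"dz":-0.6,"rx":0,"ry":0,"rz":0},
    {"dx":0,"dy":0,"dz":-0.4,"rx":0,"ry":0,"rz":0},
    {"dx":0,"dy":0,"dz":-0.3,"rx":0,"ry":0,"rz":0},
    {"dx":0,"dy":0,"dz":-0.3,"rx":0,"ry":0,"rz":0},
    {"dx":0,"dy":0,"dz":-0.2,"rx":0,"ry":0,"rz":0},
    {"dx":0,"dy":0,"dz":0,"rx":0,"ry":0,"rz":0},
    {"dx":0,"dy":0,"dz":0,"rx":0,"ry":0,"rz":0}
  ]
}}

```text
t: 3.85
tcp_pos: [0.4169, 0.1097, 0.0415]
tool_rot: [0.609, 0.793, 0.0, 0.0]
force: [0.2, 0.3, -0.2]
finger_gap: 0.455
gripper_force: 0.0
```

Run:
```python
from h import *
s=sensors.sense(); print(s["tcp_pos"],s["force"],s["ft_torque"])
im=cams.snapshot("side")[:,:,::-1]; u,v=proj("side",np.array([.417,.109,.05])).astype(int); c=im[v-70:v+70,u-70:u+70]; cv2.imwrite("pics/s1.png",cv2.resize(c,(560,560),interpolation=2))
```

```text
[0.41686657 0.10968326 0.04146942] [ 0.19208818  0.29711722 -0.19742648] [-0.0048418   0.01974451 -0.01169665]
```

View pics/s1.png

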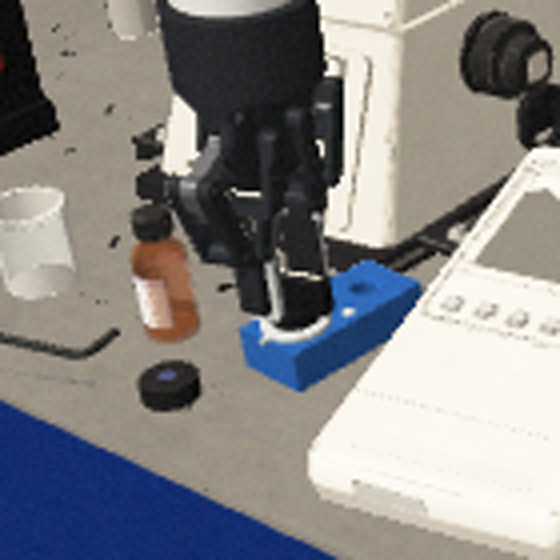

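The crop shows the bar at about (300,300), between the open fingers, with the bottle and sensor head clear. I close gently.

>>> {"api": "move_arm", "payload": {
  "targets": [
    {"dx":0,"dy":0,"dz":0,"rx":0,"ry":0,"rz":0},
    {"dx":0,"dy":0,"dz":0,"rx":0,"ry":0,"rz":0},
    {"dx":0,"dy":0,"dz":0,"rx":0,"ry":0,"rz":0},
    {"dx":0,"dy":0,"dz":0,"rx":0,"ry":0,"rz":0},
    {"dx":0,"dy":0,"dz":0,"rx":0,"ry":0,"rz":0},
    {"dx":0,"dy":0,"dz":0,"rx":0,"ry":0,"rz":0},
    {"dx":0,"dy":0,"dz":0,"rx":0,"ry":0,"rz":0},
    {"dx":0,"dy":0,"dz":0,"rx":0,"ry":0,"rz":0},
    {"dx":0,"dy":0,"dz":0,"rx":0,"ry":0,"rz":0},
    {"dx":0,"dy":0,"dz":0,"rx":0,"ry":0,"rz":0}
  ],
  "claw": 0,
  "newtons": 20
}}

```text
t: 5.15
tcp_pos: [0.4174, 0.1097, 0.0416]
tool_rot: [0.609, 0.793, 0.0, 0.001]
force: [0.7, 2.2, 5.4]
finger_gap: 0.11
gripper_force: 25.4
```

```bash
python3 -c "
from h import *
s=sensors.sense(); print(s['tcp_pos'],s['tool_rot'],s['force'],s['ft_torque'],s['finger_gap'],s['q'])"
```

```text
[0.41738105 0.10973532 0.04156536] [6.09153133e-01 7.93052273e-01 4.95479286e-04 5.55135881e-04] [0.65738559 2.16834091 5.39893593] [ 0.32632996 -0.19875604 -0.03541515] 0.10985393844959272 [-3.11248717e-03  6.51408099e-01  2.05891204e+00  2.74012731e-04
  4.29788732e-01 -2.64172806e-01]
```

>>> {"api": "move_arm", "payload": {
  "targets": [
    {"dx":0,"dy":0,"dz":0,"rx":0,"ry":0,"rz":-0.02},
    {"dx":0,"dy":0,"dz":0,"rx":0,"ry":0,"rz":-0.02},
    {"dx":0,"dy":0,"dz":0,"rx":0,"ry":0,"rz":-0.02},
    {"dx":0,"dy":0,"dz":0,"rx":0,"ry":0,"rz":-0.02},
    {"dx":0,"dy":0,"dz":0,"rx":0,"ry":0,"rz":-0.02},
    {"dx":0,"dy":0,"dz":0,"rx":0,"ry":0,"rz":0},
    {"dx":0,"dy":0,"dz":0,"rx":0,"ry":0,"rz":0},
    {"dx":0,"dy":0,"dz":0,"rx":0,"ry":0,"rz":0},
    {"dx":0,"dy":0,"dz":0,"rx":0,"ry":0,"rz":0},
    {"dx":0,"dy":0,"dz":0,"rx":0,"ry":0,"rz":0}
  ]
}}

```text
t: 6.4
tcp_pos: [0.4175, 0.1098, 0.0416]
tool_rot: [0.629, 0.777, 0.001, 0.001]
force: [1.5, 2.2, 4.5]
finger_gap: 0.11
gripper_force: 25.4
```

```bash
cat > st.py <<'E'
from h import *
s=sensors.sense(); r=s["tool_rot"]; print(s["t"],s["tcp_pos"].round(4),"yaw",np.degrees(2*np.arctan2(r[1],r[0])).round(2)-90,"F",s["force"].round(2),"M",s["ft_torque"].round(3),s["finger_gap"].round(4),s["gripper_force"])
E
python3 st.py
```

```text
Traceback (most recent call last):
  File "st.py", line 2, in <module>
    s=sensors.sense(); r=s["tool_rot"]; print(s["t"],s["tcp_pos"].round(4),"yaw",np.degrees(2*np.arctan2(r[1],r[0])).round(2)-90,"F",s["force"].round(2),"M",s["ft_torque"].round(3),s["finger_gap"].round(4),s["gripper_force"])
                                                                                                                                                                                     ^^^^^^^^^^^^^^^^^^^^^
AttributeError: 'float' object has no attribute 'round'
```

```bash
sed -i 's/s\["finger_gap"\].round(4)/s["finger_gap"]/' st.py; python3 st.py
```

```text
6.4 [0.4175 0.1098 0.0416] yaw 11.980000000000004 F [1.47 2.15 4.54] M [ 0.35  -0.192  0.062] 0.10957436001398585 25.41204571723938
```

>>> {"api": "move_arm", "payload": {
  "targets": [
    {"dx":0,"dy":0,"dz":0,"rx":0,"ry":0,"rz":-0.02},
    {"dx":0,"dy":0,"dz":0,"rx":0,"ry":0,"rz":-0.02},
    {"dx":0,"dy":0,"dz":0,"rx":0,"ry":0,"rz":-0.02},
    {"dx":0,"dy":0,"dz":0,"rx":0,"ry":0,"rz":-0.02},
    {"dx":0,"dy":0,"dz":0,"rx":0,"ry":0,"rz":-0.02},
    {"dx":0,"dy":0,"dz":0,"rx":0,"ry":0,"rz":-0.02},
    {"dx":0,"dy":0,"dz":0,"rx":0,"ry":0,"rz":-0.02},
    {"dx":0,"dy":0,"dz":0,"rx":0,"ry":0,"rz":-0.02},
    {"dx":0,"dy":0,"dz":0,"rx":0,"ry":0,"rz":-0.02},
    {"dx":0,"dy":0,"dz":0,"rx":0,"ry":0,"rz":0}
  ]
}}

```text
t: 7.65
tcp_pos: [0.4176, 0.1098, 0.0416]
tool_rot: [0.665, 0.747, 0.001, 0.001]
force: [1.4, 2.4, 5.3]
finger_gap: 0.112
gripper_force: 25.4
```

```bash
python3 st.py
```

```text
7.65 [0.4176 0.1098 0.0416] yaw 6.579999999999998 F [1.4  2.38 5.25] M [ 0.431 -0.218  0.077] 0.11156101122062294 25.389978289604187
```

Torque stays at about 0.08 N m over 8.5° of turning, so this nut is the loose one. I keep turning.

>>> {"api": "move_arm", "payload": {
  "targets": [
    {"dx":0,"dy":0,"dz":0,"rx":0,"ry":0,"rz":-0.04},
    {"dx":0,"dy":0,"dz":0,"rx":0,"ry":0,"rz":-0.04},
    {"dx":0,"dy":0,"dz":0,"rx":0,"ry":0,"rz":-0.04},
    {"dx":0,"dy":0,"dz":0,"rx":0,"ry":0,"rz":-0.04},
    {"dx":0,"dy":0,"dz":0,"rx":0,"ry":0,"rz":-0.04},
    {"dx":0,"dy":0,"dz":0,"rx":0,"ry":0,"rz":-0.04},
    {"dx":0,"dy":0,"dz":0,"rx":0,"ry":0,"rz":-0.04},
    {"dx":0,"dy":0,"dz":0,"rx":0,"ry":0,"rz":-0.04},
    {"dx":0,"dy":0,"dz":0,"rx":0,"ry":0,"rz":-0.04},
    {"dx":0,"dy":0,"dz":0,"rx":0,"ry":0,"rz":0}
  ]
}}

```text
t: 8.9
tcp_pos: [0.4179, 0.1098, 0.0416]
tool_rot: [0.733, 0.68, 0.001, 0.001]
force: [2.2, 2.5, 5.5]
finger_gap: 0.111
gripper_force: 25.4
```

```bash
python3 st.py
```

```text
8.9 [0.4179 0.1098 0.0416] yaw -4.239999999999995 F [2.21 2.52 5.49] M [ 0.508 -0.284 -0.018] 0.11113972610598478 25.362917482852936
```

>>> {"api": "move_arm", "payload": {
  "targets": [
    {"dx":0,"dy":0,"dz":0,"rx":0,"ry":0,"rz":-0.02},
    {"dx":0,"dy":0,"dz":0,"rx":0,"ry":0,"rz":-0.02},
    {"dx":0,"dy":0,"dz":0,"rx":0,"ry":0,"rz":-0.02},
    {"dx":0,"dy":0,"dz":0,"rx":0,"ry":0,"rz":-0.02},
    {"dx":0,"dy":0,"dz":0,"rx":0,"ry":0,"rz":-0.02},
    {"dx":0,"dy":0,"dz":0,"rx":0,"ry":0,"rz":-0.02},
    {"dx":0,"dy":0,"dz":0,"rx":0,"ry":0,"rz":-0.02},
    {"dx":0,"dy":0,"dz":0,"rx":0,"ry":0,"rz":-0.02},
    {"dx":0,"dy":0,"dz":0,"rx":0,"ry":0,"rz":-0.02},
    {"dx":0,"dy":0,"dz":0,"rx":0,"ry":0,"rz":-0.02}
  ]
}}

```text
t: 10.15
tcp_pos: [0.4181, 0.1098, 0.0416]
tool_rot: [0.767, 0.641, 0.001, 0.001]
force: [2.0, 2.7, 5.1]
finger_gap: 0.109
gripper_force: 25.4
```

```bash
python3 st.py
```

```text
10.15 [0.4181 0.1098 0.0416] yaw -10.239999999999995 F [2.04 2.71 5.09] M [ 0.55  -0.374  0.064] 0.10884785628598309 25.358191430568695
```

>>> {"api": "move_arm", "payload": {
  "targets": [
    {"dx":0,"dy":0,"dz":0,"rx":0,"ry":0,"rz":-0.02},
    {"dx":0,"dy":0,"dz":0,"rx":0,"ry":0,"rz":-0.02},
    {"dx":0,"dy":0,"dz":0,"rx":0,"ry":0,"rz":-0.02},
    {"dx":0,"dy":0,"dz":0,"rx":0,"ry":0,"rz":-0.02},
    {"dx":0,"dy":0,"dz":0,"rx":0,"ry":0,"rz":-0.02},
    {"dx":0,"dy":0,"dz":0,"rx":0,"ry":0,"rz":-0.02},
    {"dx":0,"dy":0,"dz":0,"rx":0,"ry":0,"rz":-0.02},
    {"dx":0,"dy":0,"dz":0,"rx":0,"ry":0,"rz":-0.02},
    {"dx":0,"dy":0,"dz":0,"rx":0,"ry":0,"rz":-0.02},
    {"dx":0,"dy":0,"dz":0,"rx":0,"ry":0,"rz":-0.02}
  ]
}}

```text
t: 11.4
tcp_pos: [0.4183, 0.1097, 0.0416]
tool_rot: [0.8, 0.6, 0.001, 0.001]
force: [2.6, 3.3, 5.0]
finger_gap: 0.107
gripper_force: 25.4
```

```bash
python3 st.py
```

```text
11.4 [0.4183 0.1097 0.0416] yaw -16.25 F [2.64 3.26 5.05] M [ 0.513 -0.395  0.08 ] 0.10705538694009216 25.35769432783127
```

>>> {"api": "move_arm", "payload": {
  "targets": [
    {"dx":0,"dy":0,"dz":0,"rx":0,"ry":0,"rz":-0.02},
    {"dx":0,"dy":0,"dz":0,"rx":0,"ry":0,"rz":-0.02},
    {"dx":0,"dy":0,"dz":0,"rx":0,"ry":0,"rz":-0.02},
    {"dx":0,"dy":0,"dz":0,"rx":0,"ry":0,"rz":-0.02},
    {"dx":0,"dy":0,"dz":0,"rx":0,"ry":0,"rz":-0.02},
    {"dx":0,"dy":0,"dz":0,"rx":0,"ry":0,"rz":-0.02},
    {"dx":0,"dy":0,"dz":0,"rx":0,"ry":0,"rz":-0.02},
    {"dx":0,"dy":0,"dz":0,"rx":0,"ry":0,"rz":-0.02},
    {"dx":0,"dy":0,"dz":0,"rx":0,"ry":0,"rz":-0.02},
    {"dx":0,"dy":0,"dz":0,"rx":0,"ry":0,"rz":-0.02}
  ]
}}

```text
t: 12.65
tcp_pos: [0.4184, 0.1097, 0.0416]
tool_rot: [0.83, 0.557, 0.001, 0.001]
force: [3.7, 3.5, 5.1]
finger_gap: 0.113
gripper_force: 25.4
```

```bash
python3 st.py
```

```text
12.65 [0.4184 0.1097 0.0416] yaw -22.25 F [3.68 3.46 5.07] M [ 0.498 -0.563  0.067] 0.1129709082605095 25.35762459039688
```

>>> {"api": "move_arm", "payload": {
  "targets": [
    {"dx":0,"dy":0,"dz":0,"rx":0,"ry":0,"rz":-0.02},
    {"dx":0,"dy":0,"dz":0,"rx":0,"ry":0,"rz":-0.02},
    {"dx":0,"dy":0,"dz":0,"rx":0,"ry":0,"rz":-0.02},
    {"dx":0,"dy":0,"dz":0,"rx":0,"ry":0,"rz":-0.02},
    {"dx":0,"dy":0,"dz":0,"rx":0,"ry":0,"rz":-0.02},
    {"dx":0,"dy":0,"dz":0,"rx":0,"ry":0,"rz":-0.02},
    {"dx":0,"dy":0,"dz":0,"rx":0,"ry":0,"rz":-0.02},
    {"dx":0,"dy":0,"dz":0,"rx":0,"ry":0,"rz":-0.02},
    {"dx":0,"dy":0,"dz":0,"rx":0,"ry":0,"rz":-0.02},
    {"dx":0,"dy":0,"dz":0,"rx":0,"ry":0,"rz":-0.02}
  ]
}}

```text
t: 13.9
tcp_pos: [0.4185, 0.1097, 0.0416]
tool_rot: [0.857, 0.515, 0.001, 0.001]
force: [2.5, 2.7, 5.0]
finger_gap: 0.109
gripper_force: 36.7
```

```bash
python3 st.py
```

```text
13.9 [0.4185 0.1097 0.0416] yaw -28.0 F [2.47 2.7  5.05] M [ 0.57  -0.533  0.796] 0.10930426933418333 36.69396155979484
```

Mz jumped to 0.80 N m after 43°, so the nut is on its stop. I ease off a little straight away, then release.

>>> {"api": "move_arm", "payload": {
  "targets": [
    {"dx":0,"dy":0,"dz":0,"rx":0,"ry":0,"rz":0.03},
    {"dx":0,"dy":0,"dz":0,"rx":0,"ry":0,"rz":0},
    {"dx":0,"dy":0,"dz":0,"rx":0,"ry":0,"rz":0},
    {"dx":0,"dy":0,"dz":0,"rx":0,"ry":0,"rz":0},
    {"dx":0,"dy":0,"dz":0,"rx":0,"ry":0,"rz":0},
    {"dx":0,"dy":0,"dz":0,"rx":0,"ry":0,"rz":0},
    {"dx":0,"dy":0,"dz":0,"rx":0,"ry":0,"rz":0},
    {"dx":0,"dy":0,"dz":0,"rx":0,"ry":0,"rz":0},
    {"dx":0,"dy":0,"dz":0,"rx":0,"ry":0,"rz":0},
    {"dx":0,"dy":0,"dz":0,"rx":0,"ry":0,"rz":0}
  ]
}}

```text
t: 15.15
tcp_pos: [0.4185, 0.1097, 0.0416]
tool_rot: [0.853, 0.521, 0.001, 0.001]
force: [3.9, 3.7, 5.3]
finger_gap: 0.11
gripper_force: 31.4
```

```bash
python3 st.py
```

```text
15.15 [0.4185 0.1097 0.0416] yaw -27.14 F [3.91 3.7  5.35] M [ 0.524 -0.532  0.625] 0.10959935127861399 31.35013997554779
```

>>> {"api": "move_arm", "payload": {
  "targets": [
    {"dx":0,"dy":0,"dz":0,"rx":0,"ry":0,"rz":0},
    {"dx":0,"dy":0,"dz":0,"rx":0,"ry":0,"rz":0},
    {"dx":0,"dy":0,"dz":0,"rx":0,"ry":0,"rz":0},
    {"dx":0,"dy":0,"dz":0,"rx":0,"ry":0,"rz":0},
    {"dx":0,"dy":0,"dz":0.4,"rx":0,"ry":0,"rz":0},
    {"dx":0,"dy":0,"dz":0.8,"rx":0,"ry":0,"rz":0},
    {"dx":0,"dy":0,"dz":1,"rx":0,"ry":0,"rz":0},
    {"dx":0,"dy":0,"dz":1,"rx":0,"ry":0,"rz":0},
    {"dx":0,"dy":0,"dz":1,"rx":0,"ry":0,"rz":0},
    {"dx":0,"dy":-0.8,"dz":0.6,"rx":0,"ry":0,"rz":0}
  ],
  "claw": 45
}}

```text
t: 16.4
tcp_pos: [0.4169, 0.0901, 0.1632]
tool_rot: [0.854, 0.521, 0.001, 0.001]
force: [-0.6, -0.6, 0.5]
finger_gap: 0.449
gripper_force: 0.0
```

>>> {"api": "move_arm", "payload": {
  "targets": [
    {"dx":0,"dy":-1,"dz":0,"rx":0,"ry":0,"rz":0},
    {"dx":0,"dy":-1,"dz":0,"rx":0,"ry":0,"rz":0},
    {"dx":0,"dy":-1,"dz":0,"rx":0,"ry":0,"rz":0},
    {"dx":0,"dy":-1,"dz":0,"rx":0,"ry":0,"rz":0},
    {"dx":0,"dy":-1,"dz":0,"rx":0,"ry":0,"rz":0},
    {"dx":0,"dy":-1,"dz":0,"rx":0,"ry":0,"rz":0},
    {"dx":0,"dy":-1,"dz":0,"rx":0,"ry":0,"rz":0},
    {"dx":0,"dy":-1,"dz":0,"rx":0,"ry":0,"rz":0},
    {"dx":0,"dy":-1,"dz":0,"rx":0,"ry":0,"rz":0},
    {"dx":0,"dy":-1,"dz":0,"rx":0,"ry":0,"rz":0}
  ]
}}

```text
t: 17.65
tcp_pos: [0.4164, -0.161, 0.1619]
tool_rot: [0.854, 0.52, 0.0, 0.0]
force: [0.3, -0.5, 0.2]
finger_gap: 0.448
gripper_force: 0.0
```

```bash
python3 st.py
python3 - <<'E'
from h import *
im=cams.snapshot("top")[:,:,::-1].copy(); cv2.imwrite("pics/top1.png",im)
sd=cams.snapshot("side")[:,:,::-1].copy(); cv2.imwrite("pics/side1.png",sd)
hsv=cv2.cvtColor(im,cv2.COLOR_BGR2HSV); o=cv2.inRange(hsv,(4,120,120),(22,255,255))
for c in blobs(o,10): print("orange",c[:,0].mean(0),cv2.minAreaRect(c))
u,v=228,275; a=[cv2.resize(im[v-33:v+33,u-33:u+33],(396,396),interpolation=2)]
u,v=404,212; a.append(cv2.resize(im[v-33:v+33,u-33:u+33],(396,396),interpolation=2)); cv2.imwrite("pics/c2.png",np.hstack(a))
E
```

```text
17.65 [ 0.4164 -0.161   0.1619] yaw -27.35 F [ 0.32 -0.5   0.16] M [ 0.007  0.028 -0.04 ] 0.4481452462952542 0.0
orange [191.06666667 291.9       ] ((191.77227783203125, 292.2772216796875), (8.557319641113281, 10.348386764526367), 5.710593223571777)
orange [404.59259259 212.2962963 ] ((404.75006103515625, 212.25003051757812), (8.485280990600586, 10.60660171508789), 45.0)
```

View pics/c2.png

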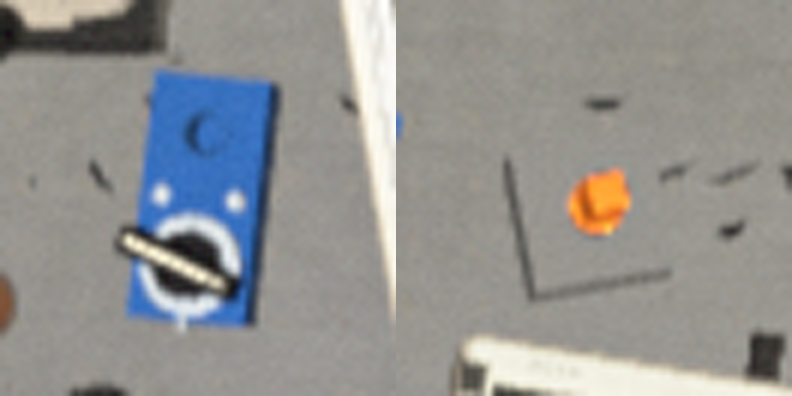

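Left crop: the bar has turned clockwise to yaw about 62°, and the hole is at crop (208,133). Right crop: the pin's square top is at about (606,191). The stand and pin are yawed about 10°.

Run:
```python
from h import *
def tri(a,b):
    P=[]
    for n in("top","side"):
        m=cams.camera_model(n);E=np.array(m["extrinsics"]);K=np.array([[m["fx"],0,m["cx"]],[0,m["fy"],m["cy"]],[0,0,1]]);P.append(K@E[:3])
    x=cv2.triangulatePoints(P[0],P[1],np.float64(a),np.float64(b))[:,0]; return np.round(x[:3]/x[3],3)
u,v=proj("side",np.array([.417,.109,.05])).astype(int)
print("micro corner",tri((220,248),(u-70+97,v-70+61)),"label",tri((180,213),(217,157)),"panel",tri((185,235),(200,183)))
print("pin top",ray("top",(406,210.8),.068),"hole",ray("top",(229.7,264.2),.024))
im=cv2.imread("pics/top1.png"); hsv=cv2.cvtColor(im,cv2.COLOR_BGR2HSV)
s=hsv[200:225,393:417]; m=((s[...,0]<20)&(s[...,1]>120)&(s[...,2]>225)); ys,xs=np.nonzero(m); print("bright",len(xs),xs.mean()+393,ys.mean()+200, xs.min()+393,xs.max()+393,ys.min()+200,ys.max()+200)
sd=cv2.imread("pics/side1.png"); h2=cv2.cvtColor(sd,cv2.COLOR_BGR2HSV); o=cv2.inRange(h2,(4,150,120),(22,255,255))
for c in blobs(o,30): print("side orange",cv2.boundingRect(c))
# clamp refit
blue=cv2.inRange(hsv[235:310,205:255],(100,130,60),(125,255,255)); c=max(blobs(cv2.morphologyEx(blue,cv2.MORPH_CLOSE,np.ones((9,9))),100),key=cv2.contourArea); print(cv2.minAreaRect(c))
for p in((.580,-.283),(.578,-.285),(.582,-.285)): print(p,proj("side",np.array([*p,.068])),proj("side",np.array([*p,.04])))
x,y,w,h=380,225,60,60; cv2.imwrite("pics/c3.png",np.hstack([cv2.resize(sd[225:285,377:437],(390,390),interpolation=2),cv2.resize(sd[185:275,175:265],(390,390),interpolation=2)]))
```

```text
micro corner [0.504 0.123 0.027] label [0.559 0.182 0.159] panel [0.516 0.187 0.11 ]
pin top [ 0.58339283 -0.28636604] hole [0.46542383 0.10288398]
bright 64 404.875 212.171875 400 409 207 217
side orange (401, 242, 11, 23)
((23.19512176513672, 39.74390411376953), (20.208972930908203, 40.30751037597656), 6.34019136428833)
(0.58, -0.283) [405.04005223 244.18524534] [403.64816161 255.93025903]
(0.578, -0.285) [405.59071442 244.94875133] [404.18580278 256.71196353]
(0.582, -0.285) [406.38947325 244.00727866] [404.97561867 255.74830948]
```

View pics/c3.png

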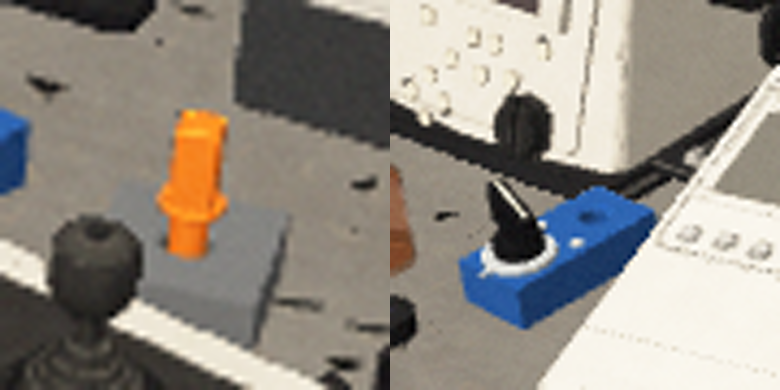

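The side crop confirms that the pin stands upright in its stand and that the hole is clear. The microscope front, at x≈0.505, is near that hole, so I grip the pin with the tool tilted about 8° back towards the robot, about the closing axis.

>>> {"api": "move_arm", "payload": {
  "targets": [
    {"dx":0.67,"dy":-0.5,"dz":0,"rx":0,"ry":0,"rz":-0.172},
    {"dx":0.67,"dy":-0.5,"dz":0,"rx":0,"ry":0,"rz":-0.172},
    {"dx":0.67,"dy":-0.5,"dz":0,"rx":0,"ry":0,"rz":-0.172},
    {"dx":0.67,"dy":-0.5,"dz":0,"rx":0,"ry":0,"rz":-0.172},
    {"dx":0.67,"dy":-0.5,"dz":0,"rx":0,"ry":0,"rz":-0.172},
    {"dx":0.67,"dy":-0.5,"dz":0,"rx":0,"ry":0,"rz":-0.172},
    {"dx":0.67,"dy":-0.5,"dz":-0.3,"rx":0,"ry":0,"rz":-0.172},
    {"dx":0.67,"dy":-0.5,"dz":-0.4,"rx":0,"ry":0,"rz":-0.172},
    {"dx":0.67,"dy":-0.5,"dz":-0.5,"rx":0,"ry":0,"rz":-0.172},
    {"dx":0.67,"dy":-0.5,"dz":-0.5,"rx":0,"ry":0,"rz":-0.172}
  ]
}}

```text
t: 19.0
tcp_pos: [0.5844, -0.2842, 0.1187]
tool_rot: [0.995, 0.095, -0.0, -0.001]
force: [0.1, 0.5, -0.3]
finger_gap: 0.449
gripper_force: 0.0
```

>>> {"api": "move_arm", "payload": {
  "targets": [
    {"dx":0,"dy":0,"dz":0,"rx":0.025,"ry":-0.13,"rz":0},
    {"dx":0,"dy":0,"dz":0,"rx":0.025,"ry":-0.13,"rz":0},
    {"dx":0,"dy":0,"dz":-0.2,"rx":0,"ry":0,"rz":0},
    {"dx":0,"dy":0,"dz":-0.2,"rx":0,"ry":0,"rz":0},
    {"dx":0,"dy":0,"dz":-0.2,"rx":0,"ry":0,"rz":0},
    {"dx":0,"dy":0,"dz":-0.2,"rx":0,"ry":0,"rz":0},
    {"dx":0,"dy":0,"dz":0,"rx":0,"ry":0,"rz":0},
    {"dx":0,"dy":0,"dz":0,"rx":0,"ry":0,"rz":0},
    {"dx":0,"dy":0,"dz":0,"rx":0,"ry":0,"rz":0},
    {"dx":0,"dy":0,"dz":0,"rx":0,"ry":0,"rz":0}
  ]
}}

```text
t: 20.25
tcp_pos: [0.5843, -0.2854, 0.099]
tool_rot: [0.993, 0.096, 0.069, -0.006]
force: [0.1, -0.1, -1.2]
finger_gap: 0.451
gripper_force: 0.0
```

```bash
python3 st.py
python3 - <<'E'
from h import *
from scipy.spatial.transform import Rotation as R
print(R.from_quat(sensors.sense()["tool_rot"]).as_matrix().round(3))
sd=cams.snapshot("side")[:,:,::-1]; tp=cams.snapshot("top")[:,:,::-1]
cv2.imwrite("pics/c4.png",np.hstack([cv2.resize(sd[190:290,357:457],(400,400),interpolation=2),cv2.resize(tp[170:250,364:444],(400,400),interpolation=2)]))
E
```

```text
20.25 [ 0.5843 -0.2854  0.099 ] yaw -78.95 F [ 0.09 -0.06 -1.17] M [-0.017  0.018  0.015] 0.4511389041340864 0.0
[[ 0.972  0.192  0.136]
 [ 0.19  -0.981  0.026]
 [ 0.138  0.001 -0.99 ]]
```

View pics/c4.png

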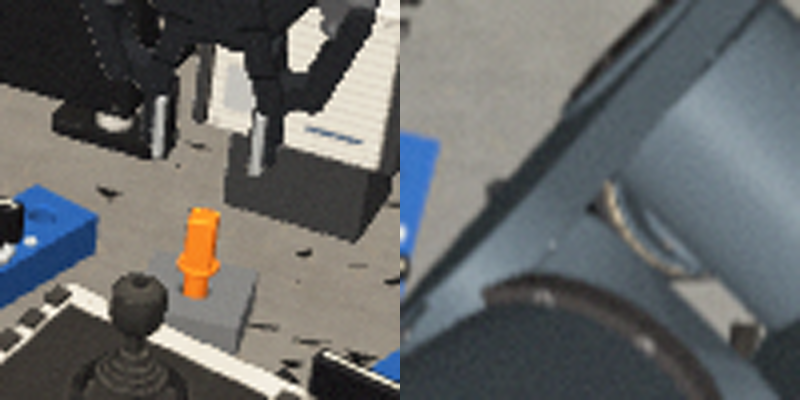

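The fingers straddle the pin: side crop (160,125) and (258,145), with the pin at (203,215). I descend and grip.

>>> {"api": "move_arm", "payload": {
  "targets": [
    {"dx":0,"dy":0,"dz":-0.5,"rx":0,"ry":0,"rz":0},
    {"dx":0,"dy":0,"dz":-0.5,"rx":0,"ry":0,"rz":0},
    {"dx":0,"dy":0,"dz":-0.4,"rx":0,"ry":0,"rz":0},
    {"dx":0,"dy":0,"dz":-0.3,"rx":0,"ry":0,"rz":0},
    {"dx":0,"dy":0,"dz":-0.2,"rx":0,"ry":0,"rz":0},
    {"dx":0,"dy":0,"dz":-0.2,"rx":0,"ry":0,"rz":0},
    {"dx":0,"dy":0,"dz":0,"rx":0,"ry":0,"rz":0},
    {"dx":0,"dy":0,"dz":0,"rx":0,"ry":0,"rz":0},
    {"dx":0,"dy":0,"dz":0,"rx":0,"ry":0,"rz":0},
    {"dx":0,"dy":0,"dz":0,"rx":0,"ry":0,"rz":0}
  ]
}}

```text
t: 21.6
tcp_pos: [0.5844, -0.2854, 0.0466]
tool_rot: [0.993, 0.096, 0.069, -0.006]
force: [-0.5, 0.2, 0.3]
finger_gap: 0.445
gripper_force: 0.0
```

>>> {"api": "move_arm", "payload": {
  "targets": [
    {"dx":0,"dy":0,"dz":0,"rx":0,"ry":0,"rz":0},
    {"dx":0,"dy":0,"dz":0,"rx":0,"ry":0,"rz":0},
    {"dx":0,"dy":0,"dz":0,"rx":0,"ry":0,"rz":0},
    {"dx":0,"dy":0,"dz":0,"rx":0,"ry":0,"rz":0},
    {"dx":0,"dy":0,"dz":0,"rx":0,"ry":0,"rz":0},
    {"dx":0,"dy":0,"dz":0,"rx":0,"ry":0,"rz":0},
    {"dx":0,"dy":0,"dz":0,"rx":0,"ry":0,"rz":0},
    {"dx":0,"dy":0,"dz":0,"rx":0,"ry":0,"rz":0},
    {"dx":0,"dy":0,"dz":0,"rx":0,"ry":0,"rz":0},
    {"dx":0,"dy":0,"dz":0,"rx":0,"ry":0,"rz":0}
  ],
  "claw": 0,
  "newtons": 40
}}

```text
t: 22.85
tcp_pos: [0.5843, -0.2853, 0.0464]
tool_rot: [0.993, 0.096, 0.069, -0.006]
force: [0.3, 0.8, 2.9]
finger_gap: 0.153
gripper_force: 41.4
```

```bash
python3 st.py
```

```text
22.85 [ 0.5843 -0.2853  0.0464] yaw -78.95 F [0.3  0.84 2.92] M [0.192 0.034 0.063] 0.15331527802372374 41.40782117843628
```

>>> {"api": "move_arm", "payload": {
  "targets": [
    {"dx":0,"dy":0,"dz":0.3,"rx":0,"ry":0,"rz":0},
    {"dx":0,"dy":0,"dz":0.5,"rx":0,"ry":0,"rz":0},
    {"dx":0,"dy":0,"dz":0.7,"rx":0,"ry":0,"rz":0},
    {"dx":0,"dy":0,"dz":0.7,"rx":0,"ry":0,"rz":0},
    {"dx":0,"dy":0,"dz":0.7,"rx":0,"ry":0,"rz":0},
    {"dx":0,"dy":0,"dz":0.7,"rx":0,"ry":0,"rz":0},
    {"dx":0,"dy":0,"dz":0.7,"rx":0,"ry":0,"rz":0},
    {"dx":0,"dy":0,"dz":0.5,"rx":0,"ry":0,"rz":0},
    {"dx":0,"dy":0,"dz":0.2,"rx":0,"ry":0,"rz":0},
    {"dx":0,"dy":0,"dz":0,"rx":0,"ry":0,"rz":0}
  ]
}}

```text
t: 24.1
tcp_pos: [0.5842, -0.2853, 0.1714]
tool_rot: [0.993, 0.096, 0.069, -0.006]
force: [0.2, -0.7, 0.3]
finger_gap: 0.153
gripper_force: 40.9
```

```bash
python3 st.py
cat > pin.py <<'E'
from h import *
s=sensors.sense(); t=s["tcp_pos"]; sd=cams.snapshot("side")[:,:,::-1].copy(); cv2.imwrite("pics/sl.png",sd)
u,v=proj("side",t).astype(int); h=cv2.cvtColor(sd,cv2.COLOR_BGR2HSV); o=cv2.inRange(h,(4,130,70),(24,255,255)); o[:, :u-40]=0; o[:,u+40:]=0; o[:v-40]=0; o[v+70:]=0
for r in range(v-30,v+50):
    x=np.nonzero(o[r])[0]
    if len(x): print(r,x.min(),x.max(),len(x),end="; ")
print("\nexpected axis if at tcp:",proj("side",t),proj("side",t-[0,0,.0404-.0]),proj("side",t+[0,0,.02]))
E
python3 pin.py
```

```text
24.1 [ 0.5842 -0.2853  0.1714] yaw -78.94 F [ 0.18 -0.72  0.31] M [0.024 0.087 0.036] 0.15320362777431099 40.907793045043945
170 372 377 6; 171 372 381 8; 172 372 384 10; 173 372 382 8; 174 378 380 3; 184 411 411 1; 185 411 416 6; 186 410 416 7; 187 410 416 7; 188 410 416 7; 189 410 416 7; 190 410 416 7; 191 410 416 7; 192 409 416 8; 193 409 416 8; 194 409 415 7; 195 409 415 7; 196 409 415 7; 197 409 415 7; 198 408 415 8; 199 407 416 10; 200 407 417 11; 201 407 417 11; 202 409 417 9; 203 409 415 7; 204 409 415 7; 205 409 414 6; 206 409 414 6; 207 409 414 6; 208 409 414 6; 209 408 414 7; 210 408 414 7; 211 408 414 7; 212 408 414 7; 213 408 413 6; 214 408 413 6; 215 409 413 5; 216 410 412 3; 
expected axis if at tcp: [412.69127537 196.4724373 ] [410.37421857 215.59041701] [413.88424589 186.62926631]
```

The pin is held upright with its axis within about 1 mm of the TCP. I refine the hole position from both views.

Run:
```python
from h import *
for n,f,(x0,y0,x1,y1) in(("top","top1",(222,256,238,272)),("side","side1",(212,226,234,243))):
    im=cv2.imread(f"pics/{f}.png"); b=im[y0:y1,x0:x1,0].astype(int); print(n); print(b)
for z,p in((.024,(.4675,.105)),(.024,(.4654,.1029))): print(proj("top",np.array([*p,z])),proj("side",np.array([*p,z])))
print(ray("side",(222.1,234.4),.024))
```

```text
top
[[185 189 190 191 193 193 192 193 190 190 190 190 192 192 189 190]
 [188 193 190 187 191 195 194 194 192 187 190 190 193 192 189 189]
 [191 189 189 193 191 188 192 194 189 190 191 190 189 191 192 189]
 [192 192 188 187 192 187 188 185 189 186 190 193 194 192 190 193]
 [190 188 190 190 189 180 165 167 174 194 190 193 193 192 193 194]
 [190 190 192 188 169 140 140 164 173 185 189 188 186 189 189 198]
 [189 190 188 180 142 106 151 188 188 188 184 185 190 190 192 193]
 [188 188 188 166 113 108 177 192 193 187 183 181 190 189 195 194]
 [192 192 188 160 104 120 188 191 193 191 186 176 188 190 190 194]
 [191 191 190 172 115 119 185 191 187 187 179 187 190 186 191 195]
 [186 189 193 186 150 117 164 183 174 175 177 188 192 192 193 193]
 [186 189 190 186 178 161 151 163 163 178 184 190 192 192 190 190]
 [192 189 192 194 189 190 181 178 179 192 189 191 188 190 193 186]
 [190 190 191 191 192 194 191 192 191 188 191 191 195 192 193 188]
 [192 194 193 196 191 194 191 195 191 192 188 191 191 193 189 184]
 [194 191 193 194 192 191 190 189 190 191 188 189 194 191 188 186]]
side
[[ 37  38  37  34 
[... 999 characters left out ...]
 100]
 [183 182 178 182 180 180 182 179 179 176 180 178 177 179 177 178 182 142
  105 103  97  97]
 [178 176 181 177 180 177 179 177 179 177 177 181 183 174 182 143 105 100
  100  99  97 100]
 [190 174 178 176 179 175 179 176 177 178 176 179 176 139 123  99 101  99
  101 102  99  96]
 [221 179 181 178 189 216 217 196 178 176 179 175 142 104  96 101  95  98
   99  99  94  97]
 [217 197 181 179 188 208 187 175 178 177 142 102 102  97  96  99  98  99
   95  98  99 199]
 [212 130 178 182 182 183 180 179 136 104  97  96  95 100  97 103  99  97
   96  96 167 229]]
[228.78984223 263.26538842] [221.13900271 234.16321888]
[229.69255835 264.21051748] [221.18956094 234.84352178]
[0.46788071 0.10247456]
```

>>> {"api": "move_arm", "payload": {
  "targets": [
    {"dx":-0.276,"dy":0.917,"dz":0,"rx":0,"ry":0,"rz":-0.022},
    {"dx":-0.276,"dy":0.917,"dz":0,"rx":0,"ry":0,"rz":-0.022},
    {"dx":-0.276,"dy":0.917,"dz":0,"rx":0,"ry":0,"rz":-0.022},
    {"dx":-0.276,"dy":0.917,"dz":0,"rx":0,"ry":0,"rz":-0.022},
    {"dx":-0.276,"dy":0.917,"dz":0,"rx":0,"ry":0,"rz":-0.022},
    {"dx":-0.276,"dy":0.917,"dz":0,"rx":0,"ry":0,"rz":-0.022},
    {"dx":-0.276,"dy":0.917,"dz":0,"rx":0,"ry":0,"rz":-0.022},
    {"dx":-0.276,"dy":0.917,"dz":0,"rx":0,"ry":0,"rz":-0.022},
    {"dx":-0.276,"dy":0.917,"dz":0,"rx":0,"ry":0,"rz":-0.022},
    {"dx":-0.276,"dy":0.917,"dz":0,"rx":0,"ry":0,"rz":-0.022}
  ]
}}

```text
t: 25.4
tcp_pos: [0.5145, -0.0552, 0.1706]
tool_rot: [0.997, 0.038, 0.068, -0.003]
force: [0.2, -0.6, 0.6]
finger_gap: 0.149
gripper_force: 40.9
```

>>> {"api": "move_arm", "payload": {
  "targets": [
    {"dx":-0.276,"dy":0.917,"dz":0,"rx":0,"ry":0,"rz":-0.022},
    {"dx":-0.276,"dy":0.917,"dz":0,"rx":0,"ry":0,"rz":-0.022},
    {"dx":-0.276,"dy":0.917,"dz":0,"rx":0,"ry":0,"rz":-0.022},
    {"dx":-0.276,"dy":0.917,"dz":0,"rx":0,"ry":0,"rz":-0.022},
    {"dx":-0.276,"dy":0.917,"dz":0,"rx":0,"ry":0,"rz":-0.022},
    {"dx":-0.276,"dy":0.917,"dz":0,"rx":0,"ry":0,"rz":-0.022},
    {"dx":-0.276,"dy":0.917,"dz":0,"rx":0,"ry":0,"rz":-0.022},
    {"dx":0,"dy":0,"dz":-0.2,"rx":0,"ry":0,"rz":0},
    {"dx":0,"dy":0,"dz":-0.4,"rx":0,"ry":0,"rz":0},
    {"dx":0,"dy":0,"dz":-0.4,"rx":0,"ry":0,"rz":0}
  ]
}}

```text
t: 26.65
tcp_pos: [0.4671, 0.1037, 0.1454]
tool_rot: [0.998, -0.002, 0.069, 0.0]
force: [0.1, -0.2, 0.1]
finger_gap: 0.148
gripper_force: 40.9
```

```bash
python3 st.py; python3 pin.py
python3 - <<'E'
import cv2
a=cv2.imread("pics/sl.png")[110:270,150:310]; cv2.imwrite("pics/c5.png",cv2.resize(a,(560,560),interpolation=2))
E
```

```text
26.65 [0.4671 0.1037 0.1454] yaw -90.22 F [ 0.11 -0.23  0.05] M [0.008 0.074 0.017] 0.1483893901428139 40.94125270843506
176 209 210 2; 177 210 210 1; 178 210 211 2; 179 210 211 2; 180 210 211 2; 181 210 211 2; 182 210 212 3; 183 210 212 3; 184 211 212 2; 185 211 212 2; 186 211 213 3; 187 211 220 6; 188 211 220 10; 189 211 220 10; 190 212 218 7; 191 213 218 6; 192 214 218 5; 193 214 218 5; 194 214 219 6; 195 214 219 6; 196 214 219 6; 197 214 219 6; 198 214 219 6; 199 215 219 5; 200 215 219 5; 201 215 219 5; 202 216 219 4; 223 174 174 1; 224 174 175 2; 225 174 176 3; 226 174 176 3; 227 174 176 3; 228 174 174 1; 229 174 174 1; 230 174 174 1; 231 174 174 1; 232 174 177 3; 233 175 175 1; 
expected axis if at tcp: [214.36135913 184.90242839] [216.83586332 202.13248259] [213.09303962 176.07107784]
```

View pics/c5.png

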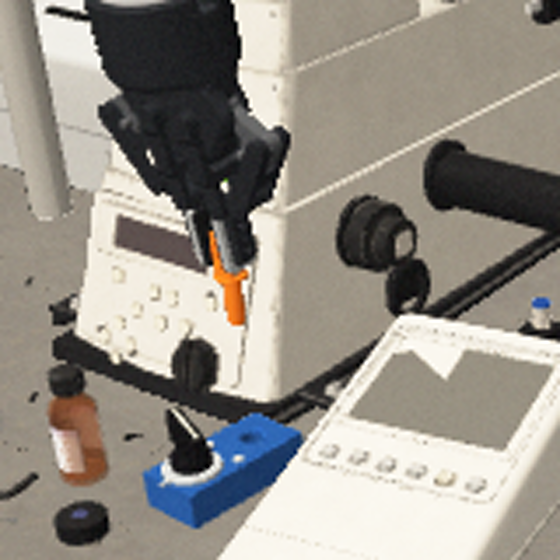

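The side crop shows the pin held upright above the clamp, with the gripper clear of the microscope front. I lower it to just above the hole mouth.

>>> {"api": "move_arm", "payload": {
  "targets": [
    {"dx":0,"dy":0.03,"dz":-0.4,"rx":0,"ry":0,"rz":0},
    {"dx":0,"dy":0,"dz":-0.5,"rx":0,"ry":0,"rz":0},
    {"dx":0,"dy":0,"dz":-0.5,"rx":0,"ry":0,"rz":0},
    {"dx":0,"dy":0,"dz":-0.5,"rx":0,"ry":0,"rz":0},
    {"dx":0,"dy":0,"dz":-0.5,"rx":0,"ry":0,"rz":0},
    {"dx":0,"dy":0,"dz":-0.4,"rx":0,"ry":0,"rz":0},
    {"dx":0,"dy":0,"dz":-0.2,"rx":0,"ry":0,"rz":0},
    {"dx":0,"dy":0,"dz":0,"rx":0,"ry":0,"rz":0},
    {"dx":0,"dy":0,"dz":0,"rx":0,"ry":0,"rz":0},
    {"dx":0,"dy":0,"dz":0,"rx":0,"ry":0,"rz":0}
  ]
}}

```text
t: 27.95
tcp_pos: [0.4673, 0.1051, 0.0717]
tool_rot: [0.998, -0.001, 0.07, 0.0]
force: [-1.2, 0.7, -0.9]
finger_gap: 0.151
gripper_force: 40.9
```

```bash
python3 st.py; python3 pin.py
python3 - <<'E'
import cv2
a=cv2.imread("pics/sl.png")[190:260,185:255]; cv2.imwrite("pics/c6.png",cv2.resize(a,(560,560),interpolation=2))
E
```

```text
27.95 [0.4673 0.1051 0.0717] yaw -90.17 F [-1.16  0.69 -0.94] M [ 0.014  0.085 -0.043] 0.15119802268759988 40.93773365020752
207 214 214 1; 208 214 214 1; 209 214 215 2; 210 214 215 2; 211 214 215 2; 212 214 215 2; 213 214 216 3; 214 215 216 2; 215 215 216 2; 216 215 217 3; 217 215 223 4; 218 215 223 6; 219 215 223 9; 220 215 223 9; 221 217 222 6; 222 218 222 5; 223 218 222 5; 224 218 222 5; 225 218 222 5; 226 218 223 6; 227 218 223 6; 228 218 223 6; 229 219 223 5; 230 219 223 5; 231 219 222 4; 238 178 178 1; 239 178 178 1; 240 178 179 2; 241 178 179 2; 242 178 179 2; 243 178 179 2; 244 178 179 2; 245 178 178 1; 
expected axis if at tcp: [218.32552342 215.54046359] [220.61245017 231.39788957] [217.15503209 207.42434027]
```

View pics/c6.png

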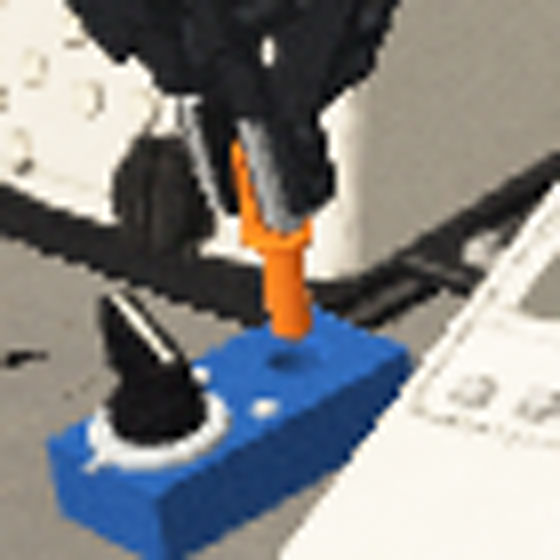

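The crop shows the pin foot at about (290,335), just above the hole at (285,362). I nudge it slightly towards the robot and feel downwards.

>>> {"api": "move_arm", "payload": {
  "targets": [
    {"dx":-0.04,"dy":-0.02,"dz":0,"rx":0,"ry":0,"rz":0},
    {"dx":0,"dy":0,"dz":-0.06,"rx":0,"ry":0,"rz":0},
    {"dx":0,"dy":0,"dz":-0.06,"rx":0,"ry":0,"rz":0},
    {"dx":0,"dy":0,"dz":-0.06,"rx":0,"ry":0,"rz":0},
    {"dx":0,"dy":0,"dz":-0.06,"rx":0,"ry":0,"rz":0},
    {"dx":0,"dy":0,"dz":-0.06,"rx":0,"ry":0,"rz":0},
    {"dx":0,"dy":0,"dz":-0.06,"rx":0,"ry":0,"rz":0},
    {"dx":0,"dy":0,"dz":-0.04,"rx":0,"ry":0,"rz":0},
    {"dx":0,"dy":0,"dz":0,"rx":0,"ry":0,"rz":0},
    {"dx":0,"dy":0,"dz":0,"rx":0,"ry":0,"rz":0}
  ]
}}

```text
t: 29.25
tcp_pos: [0.466, 0.1046, 0.0613]
tool_rot: [0.998, -0.001, 0.069, 0.0]
force: [-0.1, -0.4, -0.7]
finger_gap: 0.157
gripper_force: 40.9
```

```bash
python3 st.py
```

```text
29.25 [0.466  0.1046 0.0613] yaw -90.16 F [-0.08 -0.36 -0.65] M [-0.03  -0.007  0.036] 0.15701287621019286 40.93266427516937
```

>>> {"api": "move_arm", "payload": {
  "targets": [
    {"dx":0,"dy":0,"dz":-0.05,"rx":0,"ry":0,"rz":0},
    {"dx":0,"dy":0,"dz":-0.05,"rx":0,"ry":0,"rz":0},
    {"dx":0,"dy":0,"dz":-0.05,"rx":0,"ry":0,"rz":0},
    {"dx":0,"dy":0,"dz":-0.05,"rx":0,"ry":0,"rz":0},
    {"dx":0,"dy":0,"dz":0,"rx":0,"ry":0,"rz":0},
    {"dx":0,"dy":0,"dz":0,"rx":0,"ry":0,"rz":0},
    {"dx":0,"dy":0,"dz":0,"rx":0,"ry":0,"rz":0},
    {"dx":0,"dy":0,"dz":0,"rx":0,"ry":0,"rz":0},
    {"dx":0,"dy":0,"dz":0,"rx":0,"ry":0,"rz":0},
    {"dx":0,"dy":0,"dz":0,"rx":0,"ry":0,"rz":0}
  ]
}}

```text
t: 30.5
tcp_pos: [0.4661, 0.1046, 0.0563]
tool_rot: [0.998, -0.001, 0.069, 0.0]
force: [2.1, 0.3, -1.4]
finger_gap: 0.15
gripper_force: 40.9
```

```bash
python3 st.py
```

```text
30.5 [0.4661 0.1046 0.0563] yaw -90.17 F [ 2.08  0.31 -1.38] M [-0.04  -0.193 -0.021] 0.1499071382595591 40.877535939216614
```

>>> {"api": "move_arm", "payload": {
  "targets": [
    {"dx":0.03,"dy":0,"dz":0,"rx":0,"ry":0,"rz":0},
    {"dx":0,"dy":0,"dz":-0.06,"rx":0,"ry":0,"rz":0},
    {"dx":0,"dy":0,"dz":-0.06,"rx":0,"ry":0,"rz":0},
    {"dx":0,"dy":0,"dz":-0.06,"rx":0,"ry":0,"rz":0},
    {"dx":0,"dy":0,"dz":-0.06,"rx":0,"ry":0,"rz":0},
    {"dx":0,"dy":0,"dz":-0.06,"rx":0,"ry":0,"rz":0},
    {"dx":0,"dy":0,"dz":-0.06,"rx":0,"ry":0,"rz":0},
    {"dx":0,"dy":0,"dz":0,"rx":0,"ry":0,"rz":0},
    {"dx":0,"dy":0,"dz":0,"rx":0,"ry":0,"rz":0},
    {"dx":0,"dy":0,"dz":0,"rx":0,"ry":0,"rz":0}
  ]
}}

```text
t: 31.75
tcp_pos: [0.4667, 0.1047, 0.0474]
tool_rot: [0.998, -0.001, 0.069, 0.0]
force: [-0.9, -0.1, -0.6]
finger_gap: 0.153
gripper_force: 40.9
```

```bash
python3 st.py
```

```text
31.75 [0.4667 0.1047 0.0474] yaw -90.17 F [-0.91 -0.11 -0.61] M [ 0.037  0.092 -0.03 ] 0.15334892363676228 40.91323435306549
```

The pin is inserted almost to the bottom with no resistance. I release and rise.

>>> {"api": "move_arm", "payload": {
  "targets": [
    {"dx":0,"dy":0,"dz":0,"rx":0,"ry":0,"rz":0},
    {"dx":0,"dy":0,"dz":0,"rx":0,"ry":0,"rz":0},
    {"dx":0,"dy":0,"dz":0,"rx":0,"ry":0,"rz":0},
    {"dx":0,"dy":0,"dz":0,"rx":0,"ry":0,"rz":0},
    {"dx":0,"dy":0,"dz":0.3,"rx":0,"ry":0,"rz":0},
    {"dx":0,"dy":0,"dz":0.5,"rx":0,"ry":0,"rz":0},
    {"dx":0,"dy":0,"dz":0.8,"rx":0,"ry":0,"rz":0},
    {"dx":0,"dy":0,"dz":0.8,"rx":0,"ry":0,"rz":0},
    {"dx":0,"dy":0,"dz":0.8,"rx":0,"ry":0,"rz":0},
    {"dx":0,"dy":0,"dz":0.8,"rx":0,"ry":0,"rz":0}
  ],
  "claw": 42
}}

```text
t: 33.0
tcp_pos: [0.4666, 0.1047, 0.1489]
tool_rot: [0.998, -0.001, 0.07, 0.0]
force: [0.5, -1.2, 0.1]
finger_gap: 0.416
gripper_force: 0.0
```

>>> {"api": "move_arm", "payload": {
  "targets": [
    {"dx":-0.2,"dy":-0.9,"dz":0.3,"rx":0,"ry":0,"rz":0},
    {"dx":-0.2,"dy":-0.9,"dz":0.3,"rx":0,"ry":0,"rz":0},
    {"dx":-0.2,"dy":-0.9,"dz":0,"rx":0,"ry":0,"rz":0},
    {"dx":-0.2,"dy":-0.9,"dz":0,"rx":0,"ry":0,"rz":0},
    {"dx":-0.2,"dy":-0.9,"dz":0,"rx":0,"ry":0,"rz":0},
    {"dx":-0.2,"dy":-0.9,"dz":0,"rx":0,"ry":0,"rz":0},
    {"dx":0,"dy":-0.9,"dz":0,"rx":0,"ry":0,"rz":0},
    {"dx":0,"dy":-0.9,"dz":0,"rx":0,"ry":0,"rz":0},
    {"dx":0,"dy":0,"dz":0,"rx":0,"ry":0,"rz":0},
    {"dx":0,"dy":0,"dz":0,"rx":0,"ry":0,"rz":0}
  ]
}}

```text
t: 34.25
tcp_pos: [0.4363, -0.0748, 0.1627]
tool_rot: [0.998, -0.002, 0.069, 0.0]
force: [0.2, -0.7, -0.7]
finger_gap: 0.421
gripper_force: 0.0
```

```bash
python3 st.py
python3 - <<'E'
from h import *
sd=cams.snapshot("side")[:,:,::-1]; tp=cams.snapshot("top")[:,:,::-1]
cv2.imwrite("pics/c7.png",np.hstack([cv2.resize(sd[185:265,175:255],(400,400),interpolation=2),cv2.resize(tp[242:308,195:261],(400,400),interpolation=2)]))
E
```

```text
34.25 [ 0.4363 -0.0748  0.1627] yaw -90.17 F [ 0.22 -0.68 -0.69] M [-0.026  0.09  -0.039] 0.42075542325777326 0.0
```

View pics/c7.png

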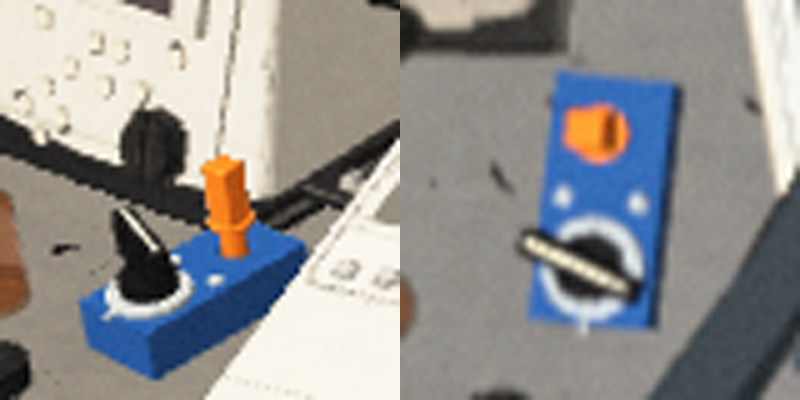

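The pin stands upright and fully down: side crop (230,205), with its collar about 13 mm above the plate. The bar has stayed where it was left, and the washer mark hasn't moved. I hand in the job.

```bash
python3 -c "
from station import order
print(order.sign_off())"
```

```text
the job is handed in; nothing more can be done
None
```

I handed the job in at about 34 s; the sign-off returned no verdict. The loose nut was on the left-hand clamp: it turned about 43° clockwise to a firm stop, where the torque peaked at 0.80 N m (right at the 0.8 limit) with no visible movement of the stud. The orange pin now stands fully down in that clamp's hole, I never touched the other two nuts, and the arm never went for the bottle, sensor head or fork.

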